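# Clip a stamping plate into its sprung holder

### The arm

A 6-joint arm with a two-finger parallel gripper is mounted at the origin on the work surface. World frame = base frame: x ahead of the robot, y to its left, z up, the work surface at z = 0. Lengths are in m, angles in rad, forces in N, time in s.
With the tool pointing down it reaches from about 0.375 to 0.9 m from the base axis. Payload 3.1 kg.
Tool frame: the origin (TCP) lies midway between the tips of the shut fingers; the grasp point (between the pads) lies robot.grip_depth behind it (robot.grip_depth is the distance from the TCP to the grasp point, in m); z points along the fingers, y is the line along which they close (so a half turn about z gives the same grasp; the last joint's range is limited). The gripper opens to 87 mm and grips with 3 to 60 N. Pads are 19 mm wide; open, the fingers measure 117 mm over their backs; the gripper's body (75 mm by 190 mm) begins 51 mm behind the grasp point.
Start: joints at [0.971, 0.527, 1.433, -0, 1.181, -0.178], TCP at [0.256, 0.57, 0.223] pointing down, gripper open.
Joint ranges: [-3.08, 3.08], [-0.75, 2.2], [0.22, 2.44], [-1.43, 4.57], [0, 2.65], [-2.85, 2.85]. Speed limits (rad/s): [2.79, 2.79, 3.14, 3.14, 3.14, 3.14].

### API

Orientations are given as a unit quaternion [x, y, z, w].
In Python, from rig import robot, camrig, telemetry gives the robot as it stands (robot), with the cameras (camrig) and the readings (telemetry).
- The arm moves only by the tool shift_gripper, called by a JSON object that holds its "op" and its "data". Schema: {"type":"object","properties":{"plan":{"type":"array","items":{"type":"number"},"minItems":4,"maxItems":80},"jaw":{"type":"number"},"squeeze":{"type":"number"},"only":{"type":"string"},"quiet":{"type":"boolean"},"lines":{"type":"string"}},"required":["plan"],"additionalProperties":false}. plan is one flat list of numbers that holds 1 to 20 rows one after another, with no inner brackets; each row has 4 numbers: dx, dy, dz in m, then a turn about the tool's z in rad; each row shifts and turns the commanded pose from where the row before left it, along the tool's axes as they then stand; what a row does not reach is not made up. A row lasts 1/12 s, in which the tool goes at most 0.0417 m and 0.125 rad, less where a joint would pass 70% of its speed; a pose out of reach is approached as far as the arm can. jaw is the finger opening in m, set as the call begins (left out keeps the last). The fingers move at their own pace and stop on an object; squeeze is the grip in N (left out, the last holds). Time passes only in rows, so rows that do not move let the fingers close. The tool returns the time, the measured TCP pose, the force, the opening and the grip force at its end. only (a regular expression) keeps the lines of the reply that match it, lines (a string "A,B") keeps lines A to B, and quiet returns only ok. Input that does not fit is refused with a message, and nothing moves.
- telemetry.get_obs(): the state, without advancing time (a new reading comes with each control period).
- camrig.camera(name): name is "scene" or "top" or "wrist"; returns a dict with "img" (384x512x3 uint8, red, green, blue), "fx", "fy", "cx", "cy" (pixels), "xyz" and "attitude" of the camera in the world. Camera axes: x right, y down, z forward; pixel columns grow to the right and rows downward; lengths in m; the calibration is good to about 2 mm. A picture is of the moment at which its call begins. There is no depth.
- robot.hand_in(): hands the job in; it is judged then, once.
The state is a dict: "time": time; "q": joint angles; "joint_velocities": joint speeds; "joint_torque": joint torques, N m; "position": TCP position; "tool_rot": TCP orientation; "ft_force": force on the tool from outside, world axes, zero at the start; "moment": the same for the moment, N m; "grip_width": finger opening in m; "grip_force": force on a finger pad.
Only numpy, scipy, OpenCV 4.12 (cv2) and the standard library are available. Lean on these libraries where they do the work, as an engineer would, in place of code of your own. Each camera call takes 0.05 s, during which the arm holds its last target. There are 200 camera calls.

### The job

Load the brass stamping plate into its holder on the leather bench: first draw the sprung curved arm back, towards the robot side, until it snaps over and stays back by itself. With the arm back, push the plate flat against the long steel rail, then slide it along the rail until it presses against the short end stop, and only then flick the arm forward so that it springs onto the plate's front edge and holds it fully home against both. Push the plate gently (it dents under about 40 N) and leave the other things on the bench where they are.

Things in the scene. Friction and masses are not known exactly. Their poses are not given: they have to be found in the camera images.
- holder: Die holder fixed to the bench: dark wooden board 15 mm thick. Origin on the bench; board spans x -150 to +100, y -180 to +240 mm, top at z = 15. Long rail on its far side (+x), short end stop to the right (-y), the sprung arm's pivot front right; left and front are open. The plate is fully home when its origin is at x = 20, y = -25, z = 15 mm in this frame, axes parallel (either way round).
- rail: Long steel rail on the holder's board, 260 mm along y, 12 mm thick, 18 mm high. Origin: on the board, middle of the face that the plate is pushed against (holder x = 50, y = 48 mm); the face looks to -x, the rail lies to +x of it.
- stop: Short steel end stop fixed on the board, 50 mm along x, 12 mm thick, 18 mm high. Origin: on the board, middle of the face that the plate is pushed against (holder x = 20, y = -70 mm); the face looks to +y.
- clip_arm (a joint): Sprung curved arm on a vertical pivot, 0 to 1.25 rad, growing anticlockwise from above, knob towards -x. At 0 (start, shut) the knob is in the plate's place, 16 mm too far in. Over-centre spring: below 0.95 it drives the arm shut (about 4 N at the knob, fading near 0.95); above 0.95 it drives and keeps it at 1.25 (2.5 N). Resting on the fully home plate it reads about 0.17.
- pivot (a point): The arm's pivot, at board-top height (holder x = -55, y = -100 mm, z = 15 mm). The pivot boss, 26 mm in diameter, rises 22 mm above the board.
- knob_top (a point): Top centre of the upright post at the arm's free end: cylinder 14 mm in diameter, 3 to 45 mm above the board, upper half black, 107 mm from the pivot; at angle 0 it lies 59.5 degrees anticlockwise of the holder's x axis seen from the pivot. Its lower half presses on the plate. The curved bar to it reaches 18 mm above the board and bows 18 mm out to the anticlockwise side.
- plate: Brass stamping plate with a low raised tree on top, loose on the left part of the holder's board: 60 mm (its x) by 90 mm (its y) by 12 mm thick, about 0.35 kg. Origin: centre of its underside. It slides on the board at about 1.5 to 3.5 N.
- anvil: Bystander: small domed steel rivet anvil, 26 mm across, 16 mm high, on the board behind the rail.
- screwdriver: Bystander: screwdriver lying on the bench left of the holder.
- mallet: Bystander: hammer lying on the bench at the right.
- wrench: Bystander: wrench lying on the bench right of the holder.
- tin: Bystander: round tin, 80 mm across, 105 mm high, standing at the left.
- template: Bystander: flat dark wooden template with one round end, 5 mm thick, lying beyond the holder.
- clamp: Bystander: red G-clamp lying on the bench at the left, front.

How it is judged:
By the outcome, as a careful person would: the job done as asked, in the order asked, and still so for the second after the job is handed in, with the robot touching nothing.
It also fails if it takes over 72 s, if anything falls off the work surface, if the arm or the gripper's body presses on something with over 40 N, if the wrist force passes 120 N, or if a joint passes its speed limit or range.

## Working session

There is one attempt and no reset: what is moved stays moved. The work goes in short steps, Python scripts to look and compute and a tool call to move; the robot and the scene stay as the last step left them, time stands still between calls to the robot, and variables do not carry over. Pictures are saved under pics/ and viewed, at most 10 in all, crops included, and the job is handed in when it is done.

```bash
ls; mkdir -p pics; python3 - <<'E'
from rig import robot, camrig, telemetry
import cv2,numpy as np
o=telemetry.get_obs();print(o['time'],o['position'],o['tool_rot'],o['grip_width'],robot.grip_depth)
for n in("top","scene"):
    c=camrig.camera(n);cv2.imwrite(f"pics/{n}0.png",cv2.cvtColor(c["img"],cv2.COLOR_RGB2BGR))
    print(n,{k:c[k] for k in c if k!="img"})
E
```

```text
pics
rig.py
0.0 [0.25545841 0.56964621 0.22159229] [ 2.09325990e-01  9.77845360e-01 -9.66666816e-04 -3.85055148e-04] 0.08690411952069046 0.0187
top {'fx': 401.1157114303743, 'fy': 401.1157114303743, 'cx': 250.98584909003694, 'cy': 187.5638547740019, 'xyz': array([0.32014083, 0.07047774, 1.37018968]), 'attitude': array([-0.67605486,  0.72926693, -0.07922972,  0.06958612])}
scene {'fx': 420.35972435779, 'fy': 420.35972435779, 'cx': 251.6610410777501, 'cy': 192.7562373973471, 'xyz': array([ 0.96612705, -0.5346321 ,  1.02532542]), 'attitude': array([ 0.90969826,  0.26436142, -0.08546021, -0.30864005])}
```

View pics/top0.png

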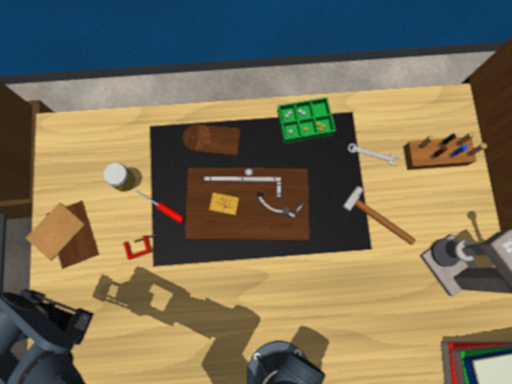

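View pics/scene0.png

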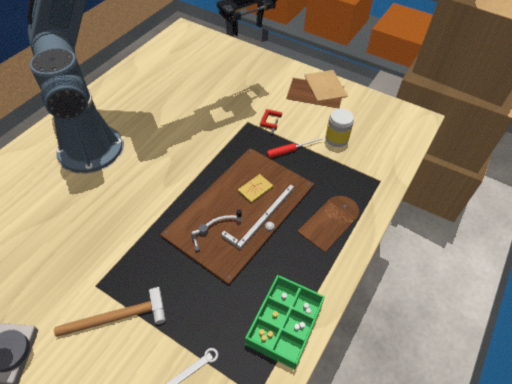

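Top view: board spans about (187,168)–(309,241), rail along row 179 (205–281), stop at (279,190), plate (224,203), pivot (292,211), knob about (261,195).

```bash
cat > h.py <<'E'
import cv2,numpy as np
from rig import robot, camrig, telemetry
from scipy.spatial.transform import Rotation as R
def px2w(c,uv,z):
    uv=np.atleast_2d(np.float64(uv))
    d=np.c_[(uv[:,0]-c["cx"])/c["fx"],(uv[:,1]-c["cy"])/c["fy"],np.ones(len(uv))]
    d=R.from_quat(c["attitude"]).apply(d)
    return c["xyz"]+d*((z-c["xyz"][2])/d[:,2])[:,None]
def w2px(c,p):
    q=R.from_quat(c["attitude"]).inv().apply(np.atleast_2d(p)-c["xyz"])
    return np.c_[q[:,0]/q[:,2]*c["fx"]+c["cx"],q[:,1]/q[:,2]*c["fy"]+c["cy"]]
def big(m,near=None):
    n,l,s,ce=cv2.connectedComponentsWithStats(m.astype(np.uint8))
    i=1+np.argmax(s[1:,4]) 
    return (l==i).astype(np.uint8),ce[i],s[i]
def rect(m):
    cs,_=cv2.findContours(m,cv2.RETR_EXTERNAL,cv2.CHAIN_APPROX_NONE)
    return max(cs,key=cv2.contourArea)[:,0]
E
python3 - <<'E'
from h import *
for n,roi in(("top",(155,140,345,250)),("scene",(140,130,320,285))):
    c=camrig.camera(n);im=c["img"];x0,y0,x1,y1=roi
    hsv=cv2.cvtColor(im,cv2.COLOR_RGB2HSV);k=np.zeros(im.shape[:2],bool);k[y0:y1,x0:x1]=1
    V=hsv[...,2];S=hsv[...,1];H=hsv[...,0]
    pl,ce,s=big(k&(H>17)&(H<32)&(S>110)&(V>120))
    r=cv2.minAreaRect(px2w(c,rect(pl),.027)[:,:2].astype(np.float32)); print(n,"plate",ce,s,r)
    bd=cv2.morphologyEx((k&(V>40)&~((H<4)&(S>180))).astype(np.uint8),cv2.MORPH_OPEN,np.ones((7,7)))
    bd,ce,s=big(bd);print("board",ce,s)
    w=px2w(c,rect(bd),.015)[:,:2].astype(np.float32);r=cv2.minAreaRect(w);print(r,cv2.boxPoints(r).round(4).tolist())
    st=k&(S<60)&(V>120);nn,l,ss,cc=cv2.connectedComponentsWithStats(st.astype(np.uint8))
    for i in range(1,nn):
        if ss[i,4]>12: print("steel",cc[i].round(1),ss[i],px2w(c,cc[i],.033).round(4))
    x0,y0,x1,y1=(180,160,315,246) if n=="top" else (155,140,320,285)
    cv2.imwrite(f"pics/{n}1.png",cv2.cvtColor(cv2.resize(im[y0:y1,x0:x1],None,fx=5 if n=="top" else 4,fy=5 if n=="top" else 4,interpolation=cv2.INTER_CUBIC),cv2.COLOR_RGB2BGR))
E
```

```text
top plate [223.58823529 203.26470588] [209 192  30  23 510] ((0.5593186616897583, 0.13781774044036865), (0.09333715587854385, 0.06460531800985336), 74.195556640625)
board [244.4104862  206.06376185] [ 165  167  146   83 9708]
((0.5444610714912415, 0.08956499397754669), (0.4895767271518707, 0.28355640172958374), 85.71559143066406) [[0.384799987077713, -0.14390000700950623], [0.6675999760627747, -0.16509999334812164], [0.7041000127792358, 0.3231000006198883], [0.4214000105857849, 0.3443000018596649]]
steel [248.1 171.5] [245 169   7   6  36] [[0.6624 0.0466 0.033 ]]
steel [246.2 179.7] [204 176  77  21 385] [[0.634  0.0554 0.033 ]]
steel [269.1 205.8] [259 197  24  16  83] [[ 0.538  -0.0152  0.033 ]]
steel [291.5 214.4] [289 213   6   4  17] [[ 0.5031 -0.0878  0.033 ]]
scene plate [255.08134921 187.42857143] [238 174  35  28 504] ((0.5635393857955933, 0.13790197670459747), (0.09361695498228073, 0.06440851837396622), 74.57367706298828)
board [228.90829567 207.40807698] [  140   130   180   155 27436]
((0.5077365636825562, 0.07013025879859924), (0.6101910471916199, 0.567907989025116), 32.71330261230469) [[0.09759999811649323, 0.14419999718666077], [0.40450000762939453, -0.3337000012397766], [0.917900025844574, -0.0038999998942017555], [0.6110000014305115, 0.4738999903202057]]
steel [307.7 142.1] [296 138  24   9  57] [[0.6116 0.3852 0.033 ]]
steel [258.2 219.4] [222 185  72  62 508] [[0.6346 0.0399 0.033 ]]
steel [220.3 218.7] [205 215  32  12 110] [[ 0.5427 -0.0161  0.033 ]]
steel [269.4 225.2] [265 222  10   8  63] [[0.6714 0.04   0.033 ]]
steel [195.3 231.4] [191 229   9   5  27] [[ 0.5086 -0.0881  0.033 ]]
steel [195.4 242.6] [194 239   4   8  22] [[ 0.5305 -0.1168  0.033 ]]
```

View pics/top1.png

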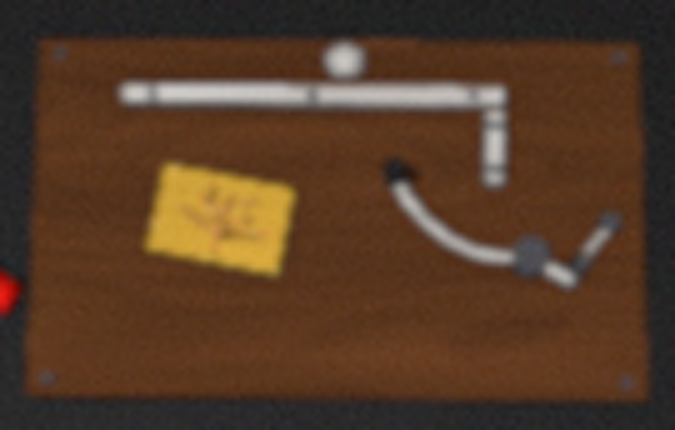

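Crop shows board corners at (38,40),(638,43),(648,400),(27,397); rail (120–505, row 95), stop bottom (493,185), black knob (398,172), boss (530,256).

```bash
python3 - <<'E'
from h import *
hc=np.array([[100,240],[100,-180],[-150,-180],[-150,240]])/1000.
def fit(a,b):
    A,B=a-a.mean(0),b-b.mean(0)
    th=np.arctan2((A[:,0]*B[:,1]-A[:,1]*B[:,0]).sum(),(A*B).sum())
    M=np.array([[np.cos(th),-np.sin(th)],[np.sin(th),np.cos(th)]]);t=b.mean(0)-M@a.mean(0)
    return th,t,(b-(a@M.T+t))
for n,roi in(("top",(182,163,316,246)),("scene",(155,140,320,285))):
    c=camrig.camera(n);im=c["img"];x0,y0,x1,y1=roi
    hsv=cv2.cvtColor(cv2.GaussianBlur(im,(3,3),0),cv2.COLOR_RGB2HSV);k=np.zeros(im.shape[:2],bool);k[y0:y1,x0:x1]=1
    H,S,V=[hsv[...,i] for i in range(3)]
    b=(k&(H<18)&(S>80)&(V>45)&~((H<5)&(V>140))).astype(np.uint8)
    b=cv2.morphologyEx(b,cv2.MORPH_OPEN,np.ones((5,5)))
    m,ce,s=big(b);print(n,s)
    hull=cv2.convexHull(rect(m)); q=None
    for e in np.arange(2,15,.5):
        q=cv2.approxPolyDP(hull,e,True)[:,0]
        if len(q)==4:break
    w=px2w(c,q,.015)[:,:2];print(q.tolist())
    hull_w=px2w(c,hull[:,0],.015)[:,:2].astype(np.float32);print("minrect",cv2.minAreaRect(hull_w))
    best=min((fit(np.roll(hc,i,0)[::f],w) for i in range(4) for f in(1,-1)),key=lambda r:abs(r[2]).sum()+ (abs(r[0])>1.5)*10)
    th,t,res=best;print("th",th,"t",t,"res mm",(res*1000).round(1).tolist())
    st=k&(S<70)&(V>110);l,ce,s=big(st);w=px2w(c,rect(l),.033)[:,:2]
    M=np.array([[np.cos(th),-np.sin(th)],[np.sin(th),np.cos(th)]]);hw=(w-t)@M
    print("steel in holder: x",hw[:,0].min(),hw[:,0].max(),"y",hw[:,1].min(),hw[:,1].max(), "exp 50?-5..62, -82..178")
    kb=k&(V<60)&(m==0);kb=cv2.morphologyEx(m,cv2.MORPH_CLOSE,np.ones((25,25)))&(V<65)&(S<110)
    nn,l,ss,cc=cv2.connectedComponentsWithStats(kb.astype(np.uint8))
    for i in range(1,nn):
        if ss[i,4]>8: print("dark",cc[i].round(1),ss[i],((px2w(c,cc[i],.055)[:,:2]-t)@M).round(4))
    for nm,p in(("pivot",(-.055,-.1,.037)),("knob",(-.055+.107*np.cos(1.0385),-.1+.107*np.sin(1.0385),.06)),("railend",(.056,.178,.033))):
        print(nm,w2px(c,np.r_[M@p[:2]+t,p[2]]).round(1))
E
```

```text
top [ 183  167  127   74 7627]
[[307, 168], [308, 240], [185, 239], [188, 167]]
minrect ((0.5579096674919128, 0.06034226715564728), (0.4300820529460907, 0.25421079993247986), 84.84095764160156)
th -0.08480504619604619 t [0.57937856 0.02624887] res mm [[0.6, 1.8], [0.4, 3.6], [-0.6, -2.8], [-0.4, -2.5]]
steel in holder: x -0.0037154018769414926 0.09009931855411646 y -0.08218876003561595 0.17832888813294695 exp 50?-5..62, -82..178
dark [240.5 167. ] [229 167  24   1  24] [[0.091  0.0533]]
dark [186. 190.] [186 183   1  15  15] [[0.0096 0.2345]]
dark [258.8 193.9] [257 192   5   4  14] [[-0.0013 -0.0092]]
dark [309.  206.5] [309 196   1  22  22] [[-0.0425 -0.1762]]
dark [264.5 240. ] [255 240  20   1  20] [[-0.1545 -0.0285]]
pivot [[285.6 210.8]]
knob [[258.4 193.4]]
railend [[204.1 178.2]]
scene [ 163  150  148  134 8486]
[[255, 150], [310, 189], [226, 283], [163, 234]]
minrect ((0.5630908012390137, 0.0616023987531662), (0.4349035918712616, 0.254809707403183), 85.28349304199219)
th -0.12224606075449804 t [0.58885687 0.01898566] res mm [[6.9, 1.2], [-14.1, -15.3], [-3.9, 8.4], [11.1, 5.8]]
steel in holder: x -0.008290172072228168 0.061286422527049855 y -0.07792761950448503 0.1881232223670974 exp 50?-5..62, -82..178
dark [238.6 213.8] [237 211   4   7  24] [[-0.0023 -0.0058]]
dark [203.3 233.5] [200 231   7   5  22] [[-0.0341 -0.1158]]
pivot [[202.2 229.1]]
knob [[238.6 213.5]]
railend [[293.4 189.1]]
```

{"op": "shift_gripper", "data": {"plan": [0,0,0,-0.112,0,0,0,-0.112,0,0,0,-0.111,-0.0235,-0.03,0,0,-0.0235,-0.03,0,0,-0.0235,-0.03,0,0,-0.0235,-0.03,0,0,-0.0235,-0.03,0,0,-0.0235,-0.03,0,0,-0.0235,-0.03,0,0,-0.0235,-0.03,0,0,-0.0235,-0.03,0,0,-0.0235,-0.03,0,0,-0.0235,-0.03,0,0,-0.0235,-0.03,0,0,-0.0235,-0.03,0,0,-0.0235,-0.03,0,0,-0.0235,-0.03,0,0,-0.0235,-0.03,0,0,-0.0235,-0.03,0,0], "jaw": 0}}

```text
time: 1.97
position: [0.6104, 0.0257, 0.2226]
tool_rot: [0.044, 0.999, 0.0, 0.0]
ft_force: [0.1, 1.1, 0.4]
grip_width: 0.0006
grip_force: 0.0
```

```bash
cat >> h.py <<'E'
TH=-0.087;T=np.array([.5828,.0289]);M=np.array([[np.cos(TH),-np.sin(TH)],[np.sin(TH),np.cos(TH)]])
def hold(p): return (np.asarray(p)[...,:2]-T)@M
def tcp():
    o=telemetry.get_obs();r=R.from_quat(o["tool_rot"]);y=r.apply([0,1,0])
    print("t",o["time"],"tcp holder mm",(hold(o["position"])*1000).round(1),"z",o["position"][2].round(4),"yaw err",round(np.arctan2(y[1],y[0])-np.pi/2-TH,4),"F",o["ft_force"].round(1),"w",o["grip_width"])
E
python3 - <<'E'
from h import *
tcp()
c=camrig.camera("wrist");cv2.imwrite("pics/w1.png",cv2.cvtColor(c["img"],cv2.COLOR_RGB2BGR));print(c["xyz"])
E
```

```text
t 1.9667 tcp holder mm [27.7 -0.8] z 0.2226 yaw err -0.0001 F [0.1 1.1 0.4] w 0.0005633567807335471
[0.5264475  0.03321761 0.38492641]
```

View pics/w1.png

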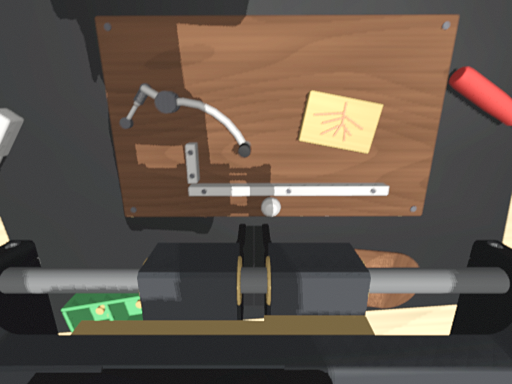

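Wrist view: board corners (97,15),(458,14),(421,215),(124,217), boss (166,101), knob top (244,149), rail row 190 from col 189 to 388.

```bash
python3 - <<'E'
from h import *
c=camrig.camera("wrist");im=c["img"]
w=px2w(c,[(97,15),(458,14),(421,215),(124,217)],.015);print("corners",(hold(w)*1000).round(1).tolist())
print("knob",hold(px2w(c,(244,149),.06))*1000,"boss",hold(px2w(c,(166,101),.037))*1000)
hsv=cv2.cvtColor(im,cv2.COLOR_RGB2HSV);H,S,V=[hsv[...,i] for i in range(3)]
k=np.zeros(V.shape,bool);k[20:230,100:450]=1
m,ce,s=big(k&(S<70)&(V>110));print("rail",s);
ys=[];xs=np.arange(215,380,5)
for x in xs:
    col=np.where(m[180:198,x])[0]+180; ys.append((col.min(),col.max()))
ys=np.array(ys)
for z,j in((.033,0),(.033,1),(.015,0)):
    p=hold(px2w(c,np.c_[xs,ys[:,j]+(-.5 if j==0 else .5)],z));f=np.polyfit(p[:,1],p[:,0],1);print("edge",z,j,"x at y48",1000*np.polyval(f,.048),"slope",f[0])
e=px2w(c,[(189,190),(388.5,190)],.033);print("ends",hold(e)*1000)
pl,ce,s=big(k&(H>17)&(H<32)&(S>70)&(V>140)&(np.arange(384)[:,None]<160));r=cv2.minAreaRect((hold(px2w(c,rect(pl),.027))*1000).astype(np.float32));print("plate",r)
E
```

```text
corners [[-142.3, -186.2], [-141.2, 224.4], [105.6, 226.9], [107.9, -191.9]]
knob [[  4.04053052 -18.72210371]] boss [[ -48.62863034 -110.05804371]]
rail [ 195  176  202   14 2348]
edge 0.033 0 x at y48 48.23396617608313 slope 0.0024132726193610847
edge 0.033 1 x at y48 61.52592670896065 slope -0.0018537789855516316
edge 0.015 0 x at y48 53.33974328343331 slope 0.0024132726193609334
ends [[ 62.11698642 -92.29039851]
 [ 62.68724519 167.18751888]]
plate ((-31.379573822021484, 106.85588836669922), (90.75938415527344, 60.760780334472656), 79.50577545166016)
```

{"op": "shift_gripper", "data": {"plan": [0,0.002,0.0365,0,0,0,0.0365,0,0,0,0.0365,0,0,0,0.0365,0,0,0,0.0365,0,0,0,0,0]}}

```text
time: 2.57
position: [0.6033, 0.0309, 0.0324]
tool_rot: [0.043, 0.999, 0.001, -0.008]
ft_force: [-0.8, -0.0, -0.6]
grip_width: 0.0002
grip_force: 0.0
```

{"op": "shift_gripper", "data": {"plan": [0.012,0,0,0,0.012,0,0,0,0.012,0,0,0,0.012,0,0,0,0.012,0,0,0,0.012,0,0,0,0.012,0,0,0,0.012,0,0,0,0.012,0,0,0,0.012,0,0,0,0.007,0,0,0,0,0,0,0]}}

```text
time: 3.57
position: [0.4823, 0.0412, 0.0415]
tool_rot: [0.043, 0.999, -0.0, 0.0]
ft_force: [-0.1, 0.0, -0.2]
grip_width: 0.0003
grip_force: 0.0
```

```bash
cat > look.py <<'E'
import sys
from h import *
tcp()
c=camrig.camera("top");im=c["img"]
cv2.imwrite(f"pics/{sys.argv[1]}.png",cv2.cvtColor(cv2.resize(im[160:246,180:315],None,fx=5,fy=5,interpolation=cv2.INTER_CUBIC),cv2.COLOR_RGB2BGR))
E
python3 look.py t2
```

```text
t 3.5667 tcp holder mm [-101.2    3.6] z 0.0415 yaw err 0.0017 F [-0.1  0.  -0.2] w 0.00030240636363566646
```

View pics/t2.png

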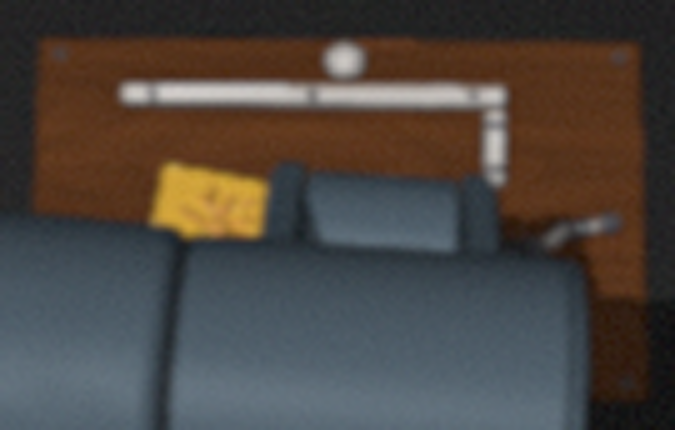

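{"op": "shift_gripper", "data": {"plan": [0,0,-0.036,0,0,0,-0.036,0,0,0,-0.036,0,0.003,0.035,0,0,0,0.035,0,0,0,0.035,0,0,0,0,0,0,0,0,0,0], "jaw": 0.04}}

```text
time: 4.28
position: [0.4913, 0.1462, 0.1494]
tool_rot: [0.042, 0.999, 0.0, 0.002]
ft_force: [0.2, 0.4, 0.6]
grip_width: 0.0385
grip_force: 0.0
```

```bash
python3 - <<'E'
from h import *
tcp();c=camrig.camera("wrist");cv2.imwrite("pics/w2.png",cv2.cvtColor(c["img"],cv2.COLOR_RGB2BGR))
k=[(-.125,-.019,.06),(-.02,.107,.027)]
print("expected knob px at 1.25",w2px(c,[np.r_[M@p[:2]+T,p[2]] for p in k]))
E
```

```text
t 4.2833 tcp holder mm [-101.4  108.9] z 0.1494 yaw err 0.0028 F [0.2 0.4 0.6] w 0.038549600599348095
expected knob px at 1.25 [[112.52980217 169.60195109]
 [251.32001371 253.27796496]]
```

View pics/w2.png

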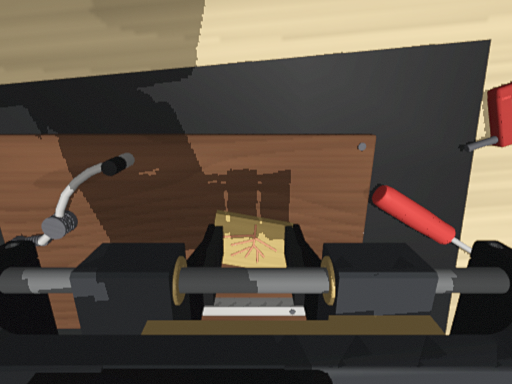

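The knob top is at (112,168), exactly where 1.25 rad predicts, so the arm is latched back. Now the plate.

{"op": "shift_gripper", "data": {"plan": [0,0,0.024,0,0,0,0.024,0,0,0,0.024,0,0,0,0.024,0,0,0,0.018,0,0,0,0.008,0,0,0,0.004,0,0,0,0.002,0,0,0,0,0], "jaw": 0.04}}

```text
time: 5.08
position: [0.4901, 0.1448, 0.0205]
tool_rot: [0.044, 0.999, 0.0, 0.0]
ft_force: [-0.6, 0.5, -0.5]
grip_width: 0.0397
grip_force: 0.0
```

{"op": "shift_gripper", "data": {"plan": [-0.005,0,0,0,-0.005,0,0,0,-0.005,0,0,0,-0.005,0,0,0,-0.005,0,0,0,-0.005,0,0,0,-0.005,0,0,0,-0.005,0,0,0,-0.005,0,0,0,-0.005,0,0,0,-0.005,0,0,0,-0.005,0,0,0,-0.005,0,0,0,-0.005,0,0,0,0,0,0,0]}}

```text
time: 6.33
position: [0.5613, 0.1392, 0.0202]
tool_rot: [0.044, 0.999, 0.0, 0.002]
ft_force: [0.6, 0.7, -0.4]
grip_width: 0.0403
grip_force: 0.0
```

```bash
python3 -c "from h import *;tcp()"
```

```text
t 6.3333 tcp holder mm [-31. 108.] z 0.0202 yaw err -0.0 F [ 0.6  0.7 -0.4] w 0.040344840547148736
```

{"op": "shift_gripper", "data": {"plan": [-0.003,0,0,0,-0.003,0,0,0,-0.002,0,0,0,-0.001,0,0,0,0,0,0,0]}}

```text
time: 6.75
position: [0.5684, 0.1385, 0.0201]
tool_rot: [0.043, 0.999, 0.0, 0.0]
ft_force: [-1.7, -0.1, 0.0]
grip_width: 0.0401
grip_force: 0.8
```

{"op": "shift_gripper", "data": {"plan": [-0.001,0,0,0,-0.001,0,0,0,0,0,0,0]}}

```text
time: 7.0
position: [0.5697, 0.1383, 0.02]
tool_rot: [0.043, 0.999, -0.0, -0.0]
ft_force: [-2.7, 1.7, 1.6]
grip_width: 0.0397
grip_force: 1.5
```

{"op": "shift_gripper", "data": {"plan": [-0.001,0,0,0,0,0,0,0]}}

```text
time: 7.17
position: [0.5697, 0.1383, 0.02]
tool_rot: [0.043, 0.999, -0.0, -0.001]
ft_force: [-5.3, 0.9, 3.1]
grip_width: 0.0401
grip_force: 2.5
```

```bash
python3 -c "from h import *;tcp()"
```

```text
t 7.1667 tcp holder mm [-22.5 107.9] z 0.02 yaw err 0.0003 F [-5.3  0.9  3.1] w 0.04008373579512462
```

{"op": "shift_gripper", "data": {"plan": [-0.001,0,0,0,0,0,0,0]}}

```text
time: 7.33
position: [0.5698, 0.1383, 0.0199]
tool_rot: [0.043, 0.999, -0.0, -0.002]
ft_force: [-6.2, 1.2, 4.6]
grip_width: 0.0403
grip_force: 3.2
```

{"op": "shift_gripper", "data": {"plan": [0.01,0,0,0,0.02,0,0,0,0,0,-0.036,0,0,0,-0.036,0,0,0,-0.036,0,0,0.03,0,0,0,0.03,0,0,0,0.03,0,0,0,0,0,0,0,0,0,0], "jaw": 0}}

```text
time: 8.17
position: [0.5512, 0.2319, 0.1284]
tool_rot: [0.042, 0.999, 0.0, 0.002]
ft_force: [-0.2, -0.7, -1.0]
grip_width: 0.0002
grip_force: 0.0
```

```bash
cat > pl.py <<'E'
from h import *
tcp()
for n in("wrist","top"):
    c=camrig.camera(n);hsv=cv2.cvtColor(c["img"],cv2.COLOR_RGB2HSV);H,S,V=[hsv[...,i] for i in range(3)]
    u,v=np.meshgrid(np.arange(512),np.arange(384));w=hold(px2w(c,np.c_[u.ravel(),v.ravel()],.027)).reshape(384,512,2)
    inb=(abs(w[...,0]+.025)<.12)&(abs(w[...,1]-.03)<.2)
    if n=="wrist": inb&=v<238
    m,ce,s=big(inb&(H>17)&(H<32)&(S>70)&(V>110))
    r=hold(px2w(c,rect(m),.027))*1000;q=cv2.minAreaRect(r.astype(np.float32));print(n,"area",s[4],np.round(q[0],1),np.round(q[1],1),round(q[2],1),"y",r[:,1].min().round(1),r[:,1].max().round(1),"x",r[:,0].min().round(1),r[:,0].max().round(1))
E
python3 pl.py
```

```text
t 8.1667 tcp holder mm [-49.2 199.5] z 0.1284 yaw err 0.0031 F [-0.2 -0.7 -1. ] w 0.00021759530586158316
wrist area 1026 [ -5. 112.] [12.4 89.3] 0.2 y 67.4 156.6 x -11.3 1.3
top area 226 [ 16.7 111.9] [55.9 85.9] 0.7 y 69.2 155.1 x -11.3 45.2
```

{"op": "shift_gripper", "data": {"plan": [-0.033,0,0,0,-0.034,0,0,0,0,0,0.024,0,0,0,0.024,0,0,0,0.024,0,0,0,0.018,0,0,0,0.01,0,0,0,0.006,0,0,0,0.002,0,0,0,0,0,0,0,0,0]}}

```text
time: 9.18
position: [0.6177, 0.2246, 0.0212]
tool_rot: [0.044, 0.999, 0.0, 0.001]
ft_force: [0.5, 0.0, -0.1]
grip_width: 0.0005
grip_force: 0.0
```

{"op": "shift_gripper", "data": {"plan": [0,-0.006,0,0,0,-0.006,0,0,0,-0.006,0,0,0,-0.006,0,0,0,-0.005,0,0,0,-0.005,0,0,0,-0.005,0,0,0,-0.005,0,0,0,-0.006,0,0,0,-0.006,0,0,0,-0.006,0,0,0,-0.006,0,0,0,-0.006,0,0,0,-0.006,0,0]}}

```text
time: 10.35
position: [0.61, 0.1444, 0.0202]
tool_rot: [0.043, 0.999, 0.0, 0.0]
ft_force: [-0.1, 3.9, 2.6]
grip_width: 0.0005
grip_force: 1.4
```

```bash
python3 pl.py
```

```text
t 10.35 tcp holder mm [ 17.1 117.4] z 0.0202 yaw err 0.0001 F [-0.1  3.9  2.6] w 0.0005428264824905243
wrist area 6032 [-1.7 63.8] [26.9 90.5] 0.0 y 18.6 109.0 x -15.1 11.8Traceback (most recent call last):
  File "pl.py", line 8, in <module>
    m,ce,s=big(inb&(H>17)&(H<32)&(S>70)&(V>110))
           ~~~^^^^^^^^^^^^^^^^^^^^^^^^^^^^^^^^^^
  File "h.py", line 14, in big
    i=1+np.argmax(s[1:,4])
        ~~~~~~~~~^^^^^^^^^
    return _wrapfunc(a, 'argmax', axis=axis, out=out, **kwds)
    return bound(*args, **kwds)
ValueError: attempt to get argmax of an empty sequence
```

{"op": "shift_gripper", "data": {"plan": [0,-0.006,0,0,0,-0.006,0,0,0,-0.006,0,0,0,-0.006,0,0,0,-0.006,0,0,0,-0.006,0,0,0,-0.006,0,0,0,-0.006,0,0,0,-0.006,0,0,0,-0.006,0,0,0,-0.006,0,0,0,-0.005,0,0,0,-0.004,0,0,0,-0.003,0,0,0,0,0,0]}}

```text
time: 11.7
position: [0.6031, 0.0664, 0.0201]
tool_rot: [0.044, 0.999, -0.0, 0.0]
ft_force: [-0.5, -0.7, 0.2]
grip_width: 0.0003
grip_force: 0.0
```

```bash
python3 pl.py 2>/dev/null
```

```text
t 11.7 tcp holder mm [16.9 39.1] z 0.0201 yaw err -0.0002 F [-0.5 -0.7  0.2] w 0.00033855997808278934
wrist area 5964 [ -1.8 -14.8] [26.9 90.3] 0.0 y -59.9 30.4 x -15.3 11.6
```

{"op": "shift_gripper", "data": {"plan": [0,-0.002,0,0,0,-0.002,0,0,0,-0.001,0,0,0,-0.001,0,0,0,0,0,0]}}

```text
time: 12.22
position: [0.6027, 0.0613, 0.0202]
tool_rot: [0.043, 0.999, 0.0, 0.0]
ft_force: [0.1, 2.0, 1.5]
grip_width: 0.0007
grip_force: 0.9
```

{"op": "shift_gripper", "data": {"plan": [0,-0.002,0,0,0,-0.001,0,0,0,-0.001,0,0,0,0,0,0]}}

```text
time: 12.55
position: [0.6023, 0.0571, 0.0202]
tool_rot: [0.043, 0.999, -0.0, 0.0]
ft_force: [0.4, 2.8, 0.8]
grip_width: 0.0003
grip_force: 1.0
```

{"op": "shift_gripper", "data": {"plan": [0,-0.001,0,0,0,0,0,0]}}

```text
time: 12.72
position: [0.6022, 0.0562, 0.0202]
tool_rot: [0.043, 0.999, -0.0, 0.0]
ft_force: [1.0, 2.4, 2.0]
grip_width: 0.0004
grip_force: 1.2
```

{"op": "shift_gripper", "data": {"plan": [0,-0.001,0,0,0,0,0,0]}}

```text
time: 12.88
position: [0.6021, 0.0551, 0.0201]
tool_rot: [0.043, 0.999, -0.0, 0.0]
ft_force: [1.4, 1.5, 1.4]
grip_width: 0.0004
grip_force: 1.2
```

```bash
python3 pl.py 2>/dev/null
```

```text
t 12.8833 tcp holder mm [16.9 27.8] z 0.0201 yaw err 0.0001 F [1.4 1.5 1.4] w 0.00036085324021665707
wrist area 5941 [ -1.9 -25.7] [26.9 90.3] 0.0 y -70.8 19.5 x -15.3 11.6
```

{"op": "shift_gripper", "data": {"plan": [0,-0.001,0,0,0,0,0,0]}}

```text
time: 13.15
position: [0.6019, 0.0541, 0.02]
tool_rot: [0.043, 0.999, -0.0, -0.0]
ft_force: [0.1, 2.3, 1.7]
grip_width: 0.0003
grip_force: 1.1
```

{"op": "shift_gripper", "data": {"plan": [0,-0.001,0,0,0,0,0,0]}}

```text
time: 13.32
position: [0.6018, 0.0536, 0.02]
tool_rot: [0.044, 0.999, 0.0, -0.0]
ft_force: [0.6, 4.2, 1.3]
grip_width: 0.0001
grip_force: 2.2
```

{"op": "shift_gripper", "data": {"plan": [0,-0.001,0,0,0,0,0,0]}}

```text
time: 13.48
position: [0.6018, 0.0536, 0.02]
tool_rot: [0.044, 0.999, 0.001, 0.0]
ft_force: [0.3, 7.4, 0.6]
grip_width: 0.0003
grip_force: 3.8
```

{"op": "shift_gripper", "data": {"plan": [0,0.008,0,0,0,0.012,0,0,0,0,-0.035,0,0,0,-0.035,0,0.025,-0.023,0,0,0.025,-0.023,0,0,0.025,-0.023,0,0,0,0,0,0,0,0,0.02,0,0,0,0.02,0,0,0,0.016,0,0,0,0.009,0,0,0,0.004,0,0,0,0.001,0,0,0,0,0,0,0,0,0], "jaw": 0.04}}

```text
time: 14.82
position: [0.5234, 0.01, 0.0206]
tool_rot: [0.043, 0.999, -0.0, 0.001]
ft_force: [0.1, 0.1, 1.1]
grip_width: 0.0402
grip_force: 0.0
```

```bash
python3 pl.py 2>/dev/null
```

```text
t 14.8167 tcp holder mm [-57.6 -24. ] z 0.0206 yaw err 0.0006 F [0.1 0.1 1.1] w 0.040171922617484514
```

{"op": "shift_gripper", "data": {"plan": [-0.008,0,0,0,-0.008,0,0,0,-0.008,0,0,0,-0.005,0,0,0,-0.004,0,0,0,0,0,0,0]}}

```text
time: 15.37
position: [0.5573, 0.0068, 0.0202]
tool_rot: [0.043, 0.999, -0.0, 0.001]
ft_force: [0.7, -0.3, -0.3]
grip_width: 0.0399
grip_force: 0.0
```

{"op": "shift_gripper", "data": {"plan": [-0.002,0,0,0,-0.001,0,0,0,0,0,0,0]}}

```text
time: 15.62
position: [0.5582, 0.0069, 0.0199]
tool_rot: [0.043, 0.999, 0.0, -0.0]
ft_force: [0.2, 0.1, 0.9]
grip_width: 0.0397
grip_force: 0.0
```

```bash
python3 -c "from h import *;tcp()"
```

```text
t 15.6167 tcp holder mm [-22.6 -24. ] z 0.0199 yaw err 0.0002 F [0.2 0.1 0.9] w 0.039699715466194246
```

{"op": "shift_gripper", "data": {"plan": [-0.001,0,0,0,0,0,0,0]}}

```text
time: 15.78
position: [0.5584, 0.007, 0.0199]
tool_rot: [0.043, 0.999, 0.0, -0.001]
ft_force: [-1.9, -0.6, 1.5]
grip_width: 0.0402
grip_force: 1.0
```

{"op": "shift_gripper", "data": {"plan": [-0.001,0,0,0,0,0,0,0]}}

```text
time: 15.95
position: [0.5588, 0.007, 0.0198]
tool_rot: [0.043, 0.999, 0.0, -0.002]
ft_force: [-3.9, 0.2, 2.0]
grip_width: 0.0402
grip_force: 2.1
```

```bash
python3 -c "from h import *;tcp()"
```

```text
t 15.95 tcp holder mm [-22.  -23.9] z 0.0198 yaw err 0.0003 F [-3.9  0.2  2. ] w 0.040197470544398095
```

{"op": "shift_gripper", "data": {"plan": [0.006,0,0,0,0.014,0,0,0,0,0,-0.03,0,0,0,-0.03,0,0,0,-0.03,0,0.028,0,0,0,0.028,0.002,0,0,0.028,0.002,0,0,0.029,0.002,0,0,0,0,0,0,0,0,0.025,0,0,0,0.025,0,0,0,0.012,0,0,0,0.004,0,0,0,0,0,0,0,0,0], "jaw": 0}}

```text
time: 17.28
position: [0.4296, 0.024, 0.0443]
tool_rot: [0.043, 0.999, -0.0, 0.001]
ft_force: [-0.5, -0.8, 0.6]
grip_width: 0.0002
grip_force: 0.0
```

```bash
python3 - <<'E'
from h import *
tcp();c=camrig.camera("wrist");cv2.imwrite("pics/w3.png",cv2.cvtColor(c["img"],cv2.COLOR_RGB2BGR))
s=camrig.camera("scene");im=s["img"][160:285,155:320];cv2.imwrite("pics/s3.png",cv2.cvtColor(cv2.resize(im,None,fx=4.5,fy=4.5,interpolation=cv2.INTER_CUBIC),cv2.COLOR_RGB2BGR))
E
```

```text
t 17.2833 tcp holder mm [-152.2  -18.2] z 0.0443 yaw err 0.0001 F [-0.5 -0.8  0.6] w 0.0002077547293083202
```

View pics/s3.png

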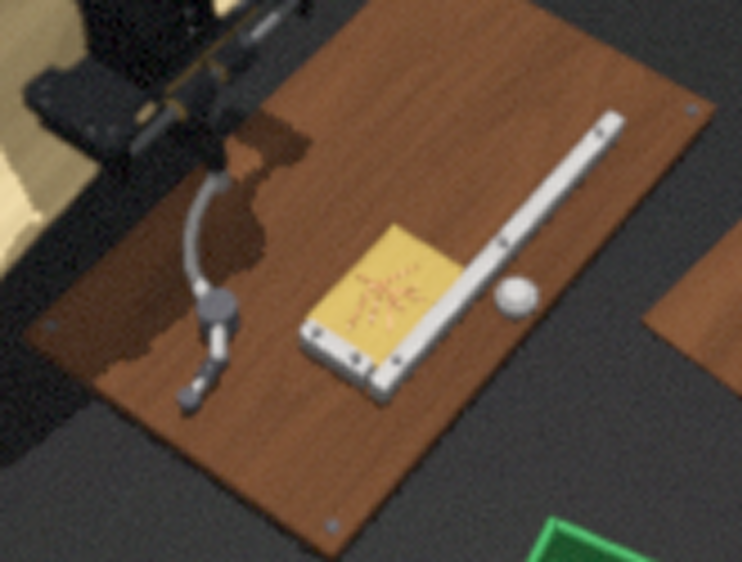

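The plate (390,300) sits flush against both rail and stop, and the tool is just behind the black knob (215,160). Now I'll flick the arm forward.

{"op": "shift_gripper", "data": {"plan": [-0.006,0.002,0,0,-0.006,0.002,0,0,-0.006,0.002,0,0,-0.006,0.002,0,0,-0.006,0.002,0,0,-0.006,0.002,0,0,-0.006,0.001,0,0,-0.006,0.001,0,0,0,0,0,0]}}

```text
time: 18.13
position: [0.4814, 0.0335, 0.0445]
tool_rot: [0.043, 0.999, -0.0, 0.003]
ft_force: [0.7, -0.6, 0.3]
grip_width: 0.0002
grip_force: 0.0
```

{"op": "shift_gripper", "data": {"plan": [0.008,0,0,0,0.022,0,0,0,0,0,-0.035,0,0,0,-0.035,0,0,0,-0.035,0,0,0,-0.03,0,0,0,-0.03,0,0,0,0,0,0,0,0,0]}}

```text
time: 18.88
position: [0.4486, 0.036, 0.2107]
tool_rot: [0.044, 0.999, -0.001, 0.003]
ft_force: [-0.2, -0.1, 0.1]
grip_width: 0.0004
grip_force: 0.0
```

```bash
python3 - <<'E'
from h import *
tcp()
s=camrig.camera("scene");im=s["img"][160:285,155:320];cv2.imwrite("pics/s4.png",cv2.cvtColor(cv2.resize(im,None,fx=4.5,fy=4.5,interpolation=cv2.INTER_CUBIC),cv2.COLOR_RGB2BGR))
c=camrig.camera("wrist");cv2.imwrite("pics/w4.png",cv2.cvtColor(c["img"],cv2.COLOR_RGB2BGR))
E
```

```text
t 18.8833 tcp holder mm [-134.3   -4.5] z 0.2107 yaw err -0.0002 F [-0.2 -0.1  0.1] w 0.0004261064682466663
```

View pics/s4.png

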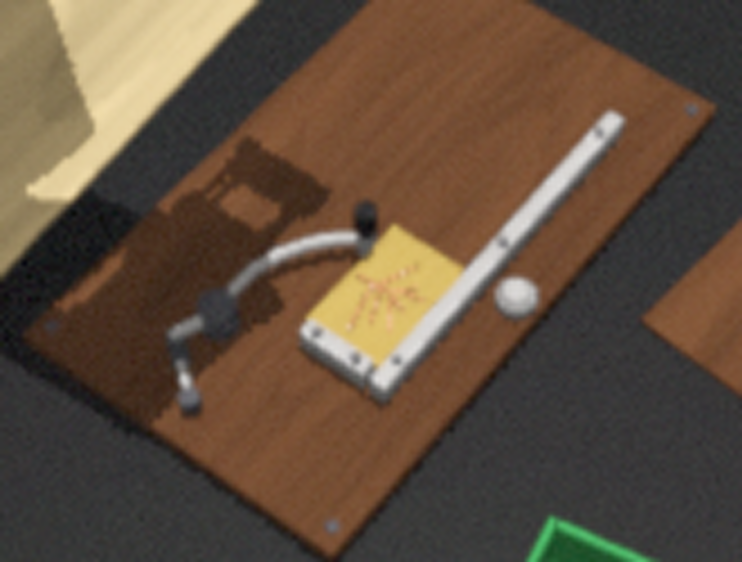

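The knob (367,215) presses on the plate's front edge, and the plate has not shifted from rail and stop. The robot is clear.

```bash
python3 -c "
from rig import robot, camrig, telemetry
print(robot.hand_in())"
```

```text
the job is handed in; nothing more can be done
None
```

I handed the job in at about 19 s: the plate sits flush against the rail and the end stop, the sprung arm presses on its front edge, and the last picture shows the robot clear; the highest force I read was about 8 N, and no verdict was returned.

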